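# Open the double-latch test fixture

## Robot

A 6-joint arm with a two-finger parallel gripper is mounted at the origin on the work surface. World frame = base frame: x ahead of the robot, y to its left, z up, the work surface at z = 0. Lengths are in m, angles in rad, forces in N, time in s.
With the tool pointing down it reaches from about 0.3 to 0.875 m from the base axis. Payload 4.2 kg.
Tool frame: the origin (TCP) lies midway between the tips of the shut fingers; the grasp point (between the pads) lies 19 mm behind it; z points along the fingers, y is the line along which they close (so a half turn about z gives the same grasp; the last joint's range is limited). The gripper opens to 85 mm and grips with 20 to 120 N. Pads are 22 mm wide; open, the fingers measure 114 mm over their backs; the gripper's body (76 mm by 85 mm) begins 54 mm behind the grasp point. The pads swing forward as they close: fully open they stand 13 mm farther back than shut.
Start: joints at [1.258, 0.32, 1.565, -0, 1.257, -0.02], TCP at [0.166, 0.551, 0.231] pointing down, gripper open.
Joint ranges: [-3.11, 3.11], [-0.84, 2.01], [0.21, 2.61], [-1.34, 4.49], [0.05, 2.63], [-2.56, 2.56]. Speed limits (rad/s): [2.57, 2.57, 3.14, 3.14, 3.14, 3.14].

## Interface

Orientations are given as a unit quaternion [x, y, z, w].
In Python, from station import env, imaging gives the robot as it stands. Calls block until the motion is done:
- env.goto(position, orientation): joint-space move of the TCP to a pose.
- env.move_linear(position, attitude=None, rate=0.15, until_force=None): straight line of the TCP; attitude=None keeps the orientation; rate is the mean speed in m/s. With until_force (N) it stops when the force on the tool has changed by that much, and returns True; else False.
- env.goto_joints(angles): joint-space move.
- env.let_go() and env.close(newtons=None): open the fingers fully, or close them until they stop; newtons is the grip in N (None keeps the last).
- env.dwell(seconds).
- env.solve_ik(position, orientation): joint angles nearest the present ones, or None.
- imaging.get_image(name): name is "side" or "top"; returns (picture, depth): 480x640x3 uint8, blue, green, red; 480x640 float32, m along the optical axis (not along the pixel's ray), 0 where there is no reading.
- imaging.camera_params(name): a dict with "fovy" (degrees; the focal length in pixels is half the picture's height over the tangent of half this angle, whatever the lens; pixels are square), "cx", "cy" (the principal point, pixels), "dist" ([k1, k2, p1, p2, k3] as OpenCV has them; the pictures are not rectified), "camera_from_world" (4x4, takes a point from world to camera coordinates). Camera axes: x right, y down, z forward; pixel columns grow to the right and rows downward; lengths in m; the calibration is good to about 2 mm. A picture is of the moment at which its call begins. camera_params takes no time and is no camera call.
A pose or a line that the arm cannot do raises env.PlanningError and nothing moves.
- env.sign_off(): hands the job in; it is judged then, once.
Readings, each from a call of its own:
- env.read_clock(): time.
- env.read_q(): joint angles.
- env.read_joint_vel(): joint speeds.
- env.read_effort(): joint torques, N m.
- env.read_position(): TCP position.
- env.read_tcp_rot(): TCP orientation.
- env.read_force(): force on the tool from outside, world axes, zero at the start.
- env.read_torque(): the same for the moment, N m.
- env.read_opening(): finger opening in m.
- env.read_gripper_force(): force on a finger pad.
Only numpy, scipy, OpenCV 4.12 (cv2) and the standard library are available. Lean on these libraries where they do the work, as an engineer would, in place of code of your own. Each camera call takes 0.05 s, during which the arm holds its last target. There are 200 camera calls.

## Task

Open the lid of the larger test fixture so that the boards inside can be reached: slide its front latch fully to the left (seen from the robot), so that the lid springs up a little onto its safety catch, then press the catch pad that the latch was covering and let the lid swing up. Leave the latch of the smaller fixture alone.

Things in the scene. Friction and masses are not known exactly. Their poses are not given: they have to be found in the camera images.
- fixture: The larger test fixture: orange-brown block fixed to the bench, 290 mm front to back, 195 mm wide, windowed lid on top; its front (robot side) is a 20 mm high ledge carrying the latch and, under it, the safety catch. Origin at bench level, 190 mm behind its front end. Axes, also of its points: +x to the rear (hinge side), +y to the left seen from the robot, +z up.
- latch_tab (a point): Top centre of the black upright finger tab (26 mm along x, 14 mm along y, 28 mm tall) on the dark steel latch plate, whose top is 55 mm above the bench and reaches 36 mm to both sides in y. The latch slides along +y only, 49 to 55 mm from its start to a firm stop, at about 2 N, and stays. A tongue 71 mm high stands 29 mm behind the tab's centre. After 22 to 28 mm the lid pops up 16 mm.
- catch_pad (a point): Centre of the upper face of the steel thumb pad (44 mm along x, 28 mm along y, 46 mm above the bench) of the safety catch, hidden 4 mm under the latch plate until that is slid fully aside (then 33 mm away). Press straight down 14 mm to its stop (about 4 N; lid free from 9 mm) and stay half a second: it springs back. Its upright hook, 87 mm high, stands 30 mm behind.
- lid (a joint): Opening angle of the larger fixture's lid, rad: 0 shut, 0.08 standing on the safety catch, 1.25 fully open. Lid 183 mm long, 170 mm wide, top 66 mm above the bench when shut, hinged at the rear; its front striker lies 41 mm behind the tab's centre. Once the catch is pressed a damped spring swings it open by itself in about 3 s, if the gripper is out of its way.
- small_tab (a point): Top centre of the black tab (16 x 10 mm, 20 mm tall, top 60 mm above the bench) on the latch of the smaller fixture, which looks alike but is 180 mm front to back and 110 mm wide. A bystander: its latch slides along y at a light push and must stay where it is.

How it is judged:
By the outcome, as a careful person would: the job done as asked, in the order asked, and still so for the second after the job is handed in, with the robot touching nothing.
It also fails if it takes over 35 s, if anything falls off the work surface, if the arm or the gripper's body presses on something with over 40 N, if the wrist force passes 120 N, or if a joint passes its speed limit or range.

## Working session

There is one attempt and no reset: what is moved stays moved. The work goes in short steps, each a Python script; the robot and the scene stay as the last script left them, time stands still between calls to the robot, and variables do not carry over. Pictures are saved under pics/ and viewed, at most 10 in all, crops included, and the job is handed in when it is done.

```bash
mkdir -p pics; python3 - <<'E'
from station import env, imaging
import cv2,numpy as np
for n in("top","side"):
    p,d=imaging.get_image(n); cv2.imwrite(f"pics/{n}0.png",p); np.save(f"pics/{n}0.npy",d); c=imaging.camera_params(n)
    print(n,c["fovy"],c["cx"],c["cy"],c["dist"]); print(np.round(c["camera_from_world"],3), (d>0).mean())
print(env.read_tcp_rot(),env.read_clock())
E
```

```text
top 49.17616310606487 321.2838390158391 235.0143989940072 [-0.14405179  0.          0.          0.          0.        ]
[[ 0.018 -1.     0.006 -0.047]
 [-0.984 -0.019 -0.179  0.586]
 [ 0.179 -0.003 -0.984  0.914]
 [ 0.     0.     0.     1.   ]] 0.9957096354166667
side 54.41844823911768 325.05680170141176 236.10702840100652 [-0.09449434  0.          0.          0.          0.        ]
[[ 1.    -0.029  0.008 -0.595]
 [-0.013 -0.656 -0.755  0.075]
 [ 0.027  0.754 -0.656  0.905]
 [ 0.     0.     0.     1.   ]] 0.9960514322916667
[ 1.45882206e-01  9.89301658e-01 -7.72259442e-04 -1.22876812e-04] 0.1
```

View pics/top0.png

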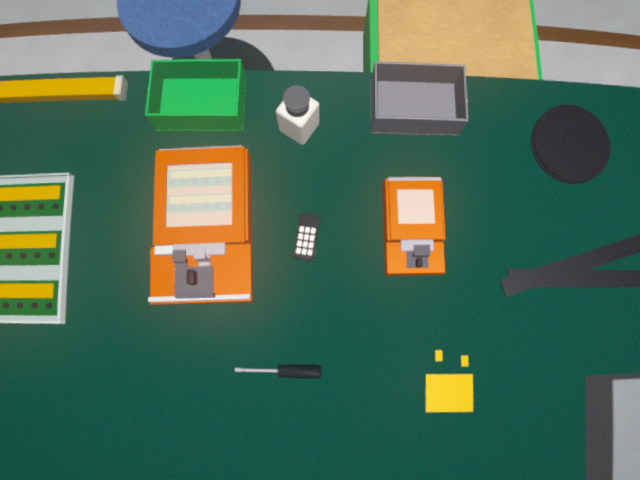

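View pics/side0.png

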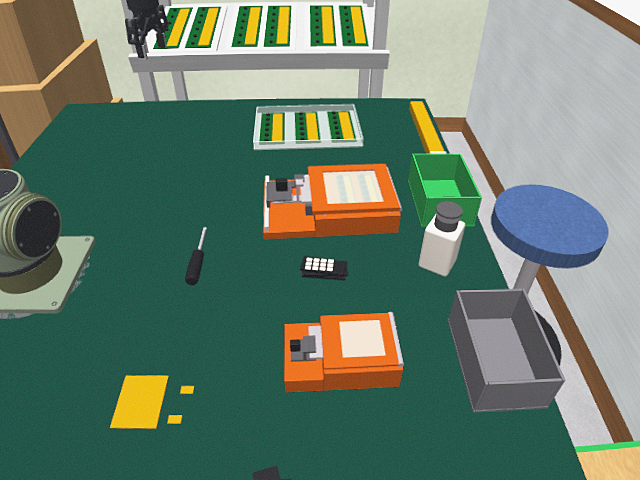

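The top view shows the large fixture at about (200,225) with its tab at (192,277). The small fixture is at about (415,225). I'll zoom in on the large one.

```bash
cat > h.py <<'E'
import cv2,numpy as np
from station import env, imaging
def ray(n,uv):
    c=imaging.camera_params(n); f=240/np.tan(np.radians(c["fovy"]/2))
    K=np.array([[f,0,c["cx"]],[0,f,c["cy"]],[0,0,1]])
    u=cv2.undistortPoints(np.array(uv,float).reshape(-1,1,2),K,np.array(c["dist"])).reshape(-1,2)
    T=np.array(c["camera_from_world"]); R=T[:3,:3]
    return -R.T@T[:3,3], np.c_[u,np.ones(len(u))]@R   # origin, dirs (camera z=1)
def onz(n,uv,z):
    o,d=ray(n,uv); return o+d*((z-o[2])/d[:,2])[:,None]
def cloud(n,dep):
    v,u=np.mgrid[:480,:640]; o,d=ray(n,np.c_[u.ravel(),v.ravel()])
    return (o+d*dep.ravel()[:,None]).reshape(480,640,3)
E
python3 - <<'E'
from h import *
t=cv2.imread("pics/top0.png"); s=cv2.imread("pics/side0.png")
a=cv2.resize(t[140:310,140:260],None,fx=3.5,fy=3.5,interpolation=2); b=cv2.resize(s[155:245,255:410],None,fx=2.5,fy=2.5,interpolation=2)
o=np.zeros((595,420+388,3),np.uint8); o[:,:420]=a; o[:b.shape[0],420:420+b.shape[1]]=b; 
o=o[:,:800]
cv2.imwrite("pics/crop0.png",o)
for n,im in(("top",t),("side",s)):
    P=cloud(n,np.load(f"pics/{n}0.npy")); hsv=cv2.cvtColor(im,cv2.COLOR_BGR2HSV)
    m=(hsv[...,2]<50)&(P[...,2]>.065)&(P[...,2]<.1)&(P[...,1]>0.05)&(P[...,1]<.5)&(P[...,0]>.2)&(P[...,0]<.8)
    k,l,st,ce=cv2.connectedComponentsWithStats(m.astype(np.uint8))
    for i in range(1,k):
        if st[i,4]>15: print(n,st[i],ce[i],np.median(P[l==i],0).round(4),onz(n,ce[i],.083).round(4))
    # orange
    m=cv2.inRange(hsv,(5,150,120),(18,255,255)); k,l,st,ce=cv2.connectedComponentsWithStats(m)
    for i in range(1,k):
        if st[i,4]>500:
            print(n,"orange",st[i],P[l==i].min(0).round(3),P[l==i].max(0).round(3))
E
```

```text
top orange [ 150  146  103  159 6941] [ 0.413 -0.033 -0.004] [0.773 0.307 1.004]
top orange [ 383  178   63   97 3486] [ 0.413 -0.278 -0.002] [ 0.715 -0.033  1.004]
top orange [150 247  25  49 986] [ 0.413 -0.033 -0.003] [0.564 0.3   1.004]
side [276 182  11   7  72] [281.125      184.79166667] [0.5039 0.1914 0.0731] [[0.5053 0.1763 0.083 ]]
side orange [ 263  164  138   75 5547] [ 0.457 -0.651 -0.004] [0.771 0.39  0.655]
side orange [ 284  313  119   79 5673] [ 0.519 -0.651 -0.003] [ 0.704 -0.113  0.655]
```

View pics/crop0.png

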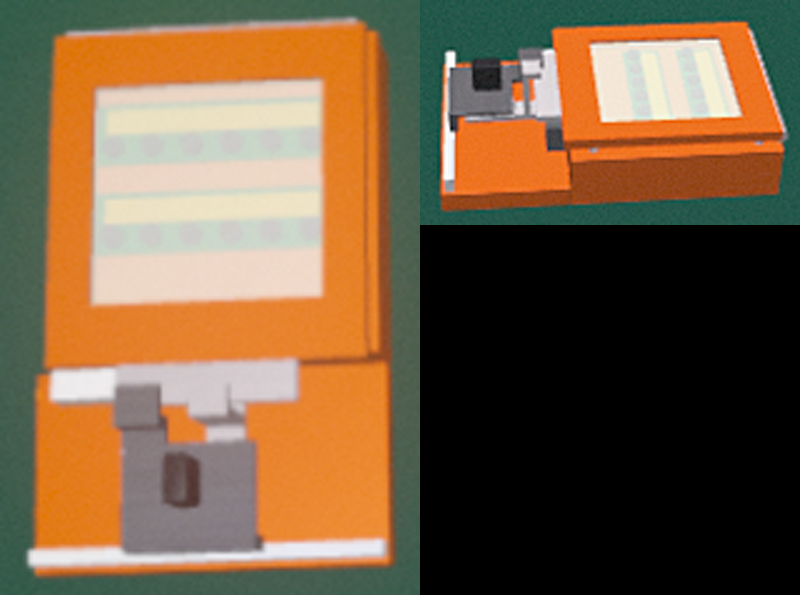

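The crop shows the tab top at about (174,478), the plate spanning columns 122–257, the tongue at (140,400) and the hook at (215,395). That puts the tab at about (189.7,276.6) in the full top picture.

```bash
python3 - <<'E'
from h import *
f=lambda L:(np.array(L)/3.5+140-.4)
names=["TL","TR","BL","BR"]
L=onz("top",f([(55,37),(365,25),(45,367),(365,358)]),.066); print(L.round(4))
for a,b in((0,1),(2,3)): d=L[a]-L[b]; print("w",np.linalg.norm(d),"yaw",np.degrees(np.arctan2(-d[0],d[1])))
for a,b in((0,2),(1,3)): d=L[a]-L[b]; print("l",np.linalg.norm(d),"yaw",np.degrees(np.arctan2(d[1],d[0])))
print("tab top",onz("top",f([(174,478),(163,453),(187,505)]),.083).round(4))
p=onz("top",f([(122,445),(257,440),(122,552),(260,548)]),.055);print("plate",p.round(4))
print("side tab top", onz("side",[(420/1*0+255+(487-420)/2.5,155+67/2.5)],.083).round(4))
print("ledge front",onz("top",f([(35,575),(390,565)]),.02).round(4))
d=np.load("pics/top0.npy");P=cloud("top",d)
print(P[272:282:2,186:198:2,2].round(3))
E
```

```text
[[0.7427 0.2837 0.066 ]
 [0.7509 0.1135 0.066 ]
 [0.5608 0.2741 0.066 ]
 [0.5689 0.1048 0.066 ]]
w 0.17040754821911755 yaw 2.7711544253728047
w 0.16950046937812593 yaw 2.7638774299519078
l 0.1821820654428207 yaw 3.028766911316891
l 0.182201773044893 yaw 2.743494699180145
tab top [[0.5025 0.1973 0.083 ]
 [0.5151 0.2037 0.083 ]
 [0.4889 0.1898 0.083 ]]
plate [[0.5219 0.2331 0.055 ]
 [0.5262 0.1614 0.055 ]
 [0.4659 0.2297 0.055 ]
 [0.4699 0.157  0.055 ]]
side tab top [[0.5062 0.1876 0.083 ]]
ledge front [[0.454  0.2869 0.02  ]
 [0.4646 0.0935 0.02  ]]
[[0.082 0.082 0.083 0.082 0.08  0.063]
 [0.08  0.085 0.081 0.083 0.081 0.064]
 [0.08  0.082 0.084 0.083 0.078 0.06 ]
 [0.083 0.083 0.082 0.082 0.078 0.065]
 [0.082 0.083 0.083 0.084 0.081 0.061]]
```

```bash
cat >> h.py <<'E'
from scipy.spatial.transform import Rotation as Ro
yaw=np.radians(2.8); X=np.array([np.cos(yaw),np.sin(yaw),0]); Y=np.array([-np.sin(yaw),np.cos(yaw),0])
tab=np.array([.5025,.196,0]); 
def pt(x,y,z): return tab+x*X+y*Y+[0,0,z]
def att(tilt=0): return (Ro.from_euler("z",yaw)*Ro.from_euler("y",-np.radians(tilt))*Ro.from_quat([0,1,0,0])).as_quat()
E
python3 - <<'E'
from h import *
print(Ro.from_quat(att(20)).as_matrix().round(2))
env.close(40)
env.goto(pt(-3e-3,-.05,.14),att())
env.move_linear(pt(-3e-3,-.05,.064),rate=.15)
f0=env.read_force()
r=env.move_linear(pt(-3e-3,.05,.064),rate=.06,until_force=12)
print(r,(env.read_position()-tab)@np.c_[X,Y],f0,env.read_force(),env.read_clock(),env.read_opening())
p,d=imaging.get_image("side"); cv2.imwrite("pics/s1.png",cv2.resize(p[90:290,230:430],None,fx=3,fy=3))
E
```

```text
[[-0.94 -0.05  0.34]
 [-0.05  1.    0.02]
 [-0.34  0.   -0.94]]
True [-0.0033844   0.03374521] [ 0.48754958 -0.04877586  0.98185136] [ 0.45661915 -5.16761966  3.78658035] 4.7417 -2.7009829112072067e-06
```

View pics/s1.png

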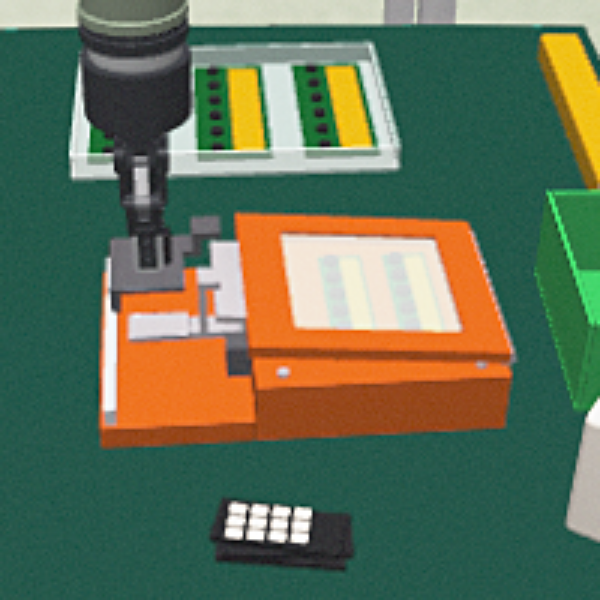

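The latch is at its stop, the lid has popped onto the catch, and the pad is uncovered at crop (160,326), which is side pixel (283,199). I'll retreat and locate the pad in the top view.

```bash
python3 - <<'E'
from h import *
env.move_linear(pt(-3e-3,.025,.064),rate=.1)
env.move_linear(pt(-3e-3,.025,.16),rate=.2)
env.goto(pt(-.12,-.02,.2),att(20))
for n in("top","side"):
    p,d=imaging.get_image(n); cv2.imwrite(f"pics/{n}2.png",p); np.save(f"pics/{n}2.npy",d)
p=cv2.imread("pics/top2.png"); cv2.imwrite("pics/c2.png",cv2.resize(p[230:320,140:260],None,fx=6,fy=6,interpolation=2))
print(onz("side",[(283.3,198.7)],.046)-tab, env.read_clock())
E
```

```text
[[ 0.00558968 -0.01968203  0.046     ]] 6.3833
```

View pics/c2.png

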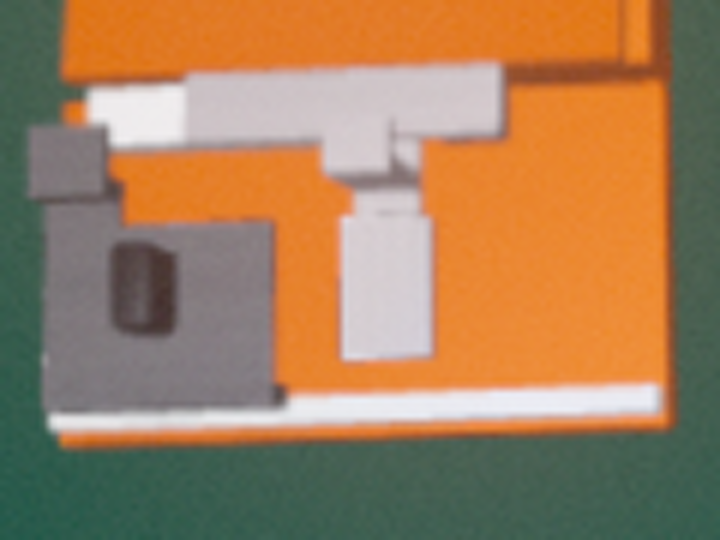

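```bash
python3 - <<'E'
from h import *
c=onz("top",[(387/6+140-.4,287/6+230-.4)],.046)[0]; e=(c-tab); lx,ly=e@X,e@Y
print("pad local",lx,ly)
x=lx-.002
env.goto(pt(x,ly,.12),att(15))
env.move_linear(pt(x,ly,.056),rate=.12)
r=env.move_linear(pt(x,ly,.028),rate=.03,until_force=12)
print(r,env.read_position()-pt(x,ly,0),env.read_force())
env.dwell(.7)
print(env.read_force())
p,d=imaging.get_image("side"); cv2.imwrite("pics/s3.png",cv2.resize(p[90:290,230:430],None,fx=3,fy=3))
env.move_linear(pt(x-.05,ly,.09),rate=.12)
env.move_linear(pt(x-.12,ly,.18),rate=.15)
env.dwell(2.5)
p,d=imaging.get_image("side"); cv2.imwrite("pics/s4.png",p); print(env.read_clock())
E
```

```text
pad local 0.0010577563167526959 -0.017326082599472607
True [0.00105318 0.00023865 0.0308512 ] [-3.46013992 -0.11872286 10.75589403]
[-3.172463   -0.58641557  9.27248666]
13.5333
```

View pics/s4.png

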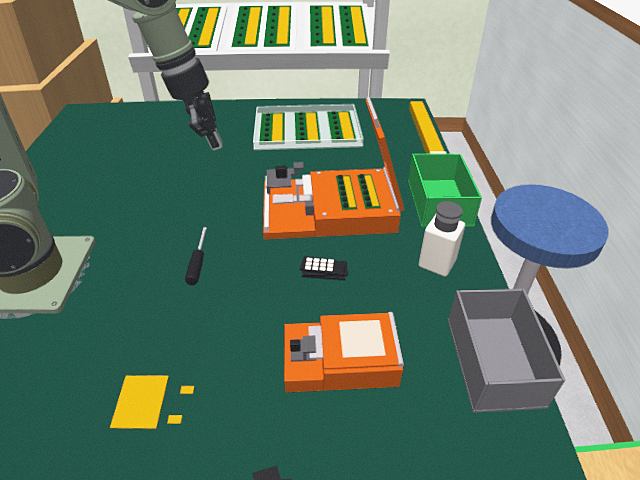

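The lid stands open at about (382,150) with the boards exposed. The small fixture's latch is unmoved at (300,345), and the arm is clear.

```bash
python3 - <<'E'
from h import *
env.dwell(.5); print(env.sign_off())
E
```

```text
the job is handed in; nothing more can be done
None
```

The larger fixture's lid is open with its boards reachable, the smaller fixture's latch was not touched, and the job was handed in at about 14 s on the robot's clock.

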